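# Close the slide desiccator with its keyed lid

### The arm

A 6-joint arm with a two-finger parallel gripper is mounted at the origin on the work surface. World frame = base frame: x ahead of the robot, y to its left, z up, the work surface at z = 0. Lengths are in m, angles in rad, forces in N, time in s.
With the tool pointing down it reaches from about 0.375 to 0.9 m from the base axis. Payload 3.1 kg.
Tool frame: the origin (TCP) lies between the finger pads; the fingertips stand 22 mm ahead of it and the grasp point (between the pads) lies 3 mm ahead of it; z points along the fingers, y is the direction in which the jaws open and shut (so a half turn about z gives the same grasp; the last joint's range is limited). The gripper opens to 87 mm and grips with 3 to 60 N. Pads are 19 mm wide; open, the fingers measure 117 mm over their backs; the gripper's body (75 mm by 190 mm) begins 51 mm behind the grasp point.
Start: joints at [-1.446, 0.527, 1.433, -0, 1.181, -0.178], TCP at [0.187, -0.596, 0.245] pointing down, gripper open.
Joint ranges: [-3.08, 3.08], [-0.75, 2.2], [0.22, 2.44], [-1.43, 4.57], [0, 2.65], [-2.85, 2.85]. Speed limits (rad/s): [2.79, 2.79, 3.14, 3.14, 3.14, 3.14].

### API

Orientations are given as a unit quaternion [x, y, z, w].
In Python, from rig import get_obs, camera, get_calibration, hand_in, search_frame gives the robot as it stands.
- The arm moves only by the shell command python3 -m jog 'ROWS' [FORCE]. ROWS is JSON, a list of rows, each an object with "grip": the closure in counts, from 0 (fully open) to 255 (shut); "travel": the shift along the world's x, y, z in cm, a list of three; "twist": the turn about the world's z in degrees. A call has 1 to 8 rows; each row shifts and turns the commanded pose from where the row before left it; what a row does not reach is not made up. A row lasts 1/10 s, in which the tool goes at most 50 mm and 8.59 degrees, less where a joint would pass 70% of its speed; a pose out of reach is approached as far as the arm can. A call is refused whole if a number of a shift passes 5 or a number of a turn 8.59, either way. A call with a gripper value outside its range is refused whole. The fingers move at their own pace and stop on an object; FORCE is the grip in N (left out, the last holds). Time passes only in rows, so rows that do not move let the fingers close. It gives the time, the measured TCP pose, the force and the opening at its end, in the units of the state.
- get_obs(): the state, without advancing time (a new reading comes with each control period).
- camera(name): name is "side" or "top" or "wrist"; returns the picture (480x640x3 uint8, red, green, blue); there is no depth.
- get_calibration(name): a dict with "fx", "fy", "cx", "cy" (pixels), "R" (3x3) and "t" (3): a world point X has camera coordinates R X + t; the wrist camera has in their place "T_tool_cam" (4x4, takes a point from camera to tool coordinates, whose origin is the TCP and whose axes are the flange's). Camera axes: x right, y down, z forward; pixel columns grow to the right and rows downward; lengths in m; the calibration is good to about 2 mm. A picture is of the moment at which its call begins: read the wrist's pose just before it. get_calibration takes no time and is no camera call.
- hand_in(): hands the job in, once; it reports no verdict.
Trained networks look in the newest picture that a camera, given by its name, has taken for a name from the list of things; names that differ only in an ending like _2 or _b are one class to them, and where a whole thing is asked for, a point or a joint stands for the part that bears it (a point fixed in the world has none). Each returns a list of dicts, best first, with "p" (0 to 1); they miss things now and then, are a little off and sometimes report something else, mostly with a low value. They report only what shows in the picture. A call takes as long as a camera call. They do not tell look-alikes from the thing itself.
- search_frame(target, camera): "at" ([x, y, z] in m, in world coordinates, good to about 4 mm: the middle of the surface that is visible of it).
The state is a dict: "time": time; "q": joint angles; "joint_velocities": joint speeds; "joint_torque": joint torques, N m; "position": TCP position; "tool_rot": TCP orientation; "ft_force": force on the tool from outside, world axes, zero at the start; "moment": the same for the moment, N m; "grip_width": finger opening in m.
Only numpy, scipy, OpenCV 4.12 (cv2) and the standard library are available. Lean on these libraries where they do the work, as an engineer would, in place of code of your own. Each camera call takes 0.05 s, during which the arm holds its last target. There are 200 camera calls.

### The job

The desiccator pot's round lid lies under the low bench shelf with only its tab end sticking out, so its handle cannot be reached: draw it out by the tab and set it down flat on the bench, well clear of the shelf, and let go. Then take it by its top handle, set it on the pot's mouth and turn it on the rim until its three keys drop into the collar's notches and the lid sits fully home, flush on the collar; let go, and leave everything else on the bench where it is.

Things in the scene. Friction and masses are not known exactly. Their poses are not given: they have to be found in the camera images.
- lid_handle (a point): Grip point of the handle of the loose aluminium lid (0.25 to 0.45 kg): a black bar 70 mm long (along the lid's y), 16 mm wide (along x), from 28 to 58 mm above the lid's underside. The point is on the lid's axis, 50 mm above the underside, 8 mm below the bar's top. Lid's axes: z up, -x towards the tab.
- lid_tab (a point): Grip point of the lid's flat tab, 96 mm from the lid's axis along the lid's -x, 24 mm above the underside. The tab is 22 mm wide (along y), 8 mm thick and reaches from the flange's edge (76 mm) to 110 mm from the axis. Lid's axes. At the start it points roughly to the robot, out in front of the shelf.
- lid_seat (a point): On the lid's axis, centre of the underside of its flange (disc 152 mm across, 8 mm thick). Below it a round pilot 112 mm across, 20 mm deep, the lowest 7 mm tapering to 100 mm; the lid stands on it on the bench. Three keys 120 degrees apart (one on the tab's side) under the flange, 16 mm wide, 10 mm high, out to 70 mm from the axis. Lid's axes.
- pot_mouth (a point): Centre of the pot's mouth in the plane of the collar's top, 75 mm above the bench; lid_seat coincides with it when the lid is home. Off the notches the lid stands level on its keys 10 mm higher, its pilot 10 mm into the mouth (2 mm play all round), and can be turned; with keys over notches it drops 10 mm by its own weight unless held up.
- pot: White round pot on a square grey base plate (170 mm) screwed to the bench; origin at its foot. On it a fixed aluminium collar, 156 mm outer, 116 mm inner diameter, 16 mm high, with three radial notches 24 mm wide, 120 degrees apart, cut through its height. The collar is set at any angle: the pot's axes do NOT tell where the notches are; feel or look for them.
- riser_front (a point): Middle of the top front edge of the low white bench shelf (fixed), 85 mm above the bench; x points from the edge into the shelf, y along it. The shelf is 300 mm wide, 200 mm deep, board 17 mm thick, 68 mm free below, legs 14 mm thick at its two sides. Books and a bin stand on it, at least 40 mm behind the edge, up to 50 mm above its top.
- wash_bottle: Bystander: white bottle with blue cap, 58 mm across, 160 mm high, loose; origin at its foot.
- amber_jar: Bystander: amber glass jar, 64 mm across, 90 mm high, loose; origin at its foot.
- slide_box: Bystander: black slide box 85 x 100 x 35 mm, loose; origin at its underside.
- dish: Bystander: clear culture dish, 94 mm across, 18 mm high, loose; origin at its underside.
- forceps: Bystander: steel forceps 145 mm long, 8 mm high, lying flat between pot and shelf, loose; origin at its underside.
- pen: Bystander: blue pen 130 mm long, loose.
Things that resemble listed ones, but are neither listed nor needed, are in the scene too. What is shaped like the part that bears lid_handle but turquoise is not meant.

How it is judged:
By the outcome, as a careful person would: the job done as asked, in the order asked, and still so for the second after the job is handed in, with the robot touching nothing.
It also fails if it takes over 72 s, if anything falls off the work surface, if the arm or the gripper's body presses on something with over 40 N, if the wrist force passes 120 N, or if a joint passes its speed limit or range.

## Working session

There is one attempt and no reset: what is moved stays moved. The work goes in short steps, Python scripts to look and compute and a shell command to move; the robot and the scene stay as the last step left them, time stands still between calls to the robot, and variables do not carry over. Pictures are saved under pics/ and viewed, about 8 in all and at most 12, crops included, and the job is handed in when it is done.

```bash
mkdir -p pics; ls
python3 - <<'E'
from rig import *
import cv2,numpy as np
o=get_obs();print({k:np.round(v,3).tolist() for k,v in o.items()})
for n in ["side","top"]:
    im=camera(n);cv2.imwrite(f"pics/{n}0.png",im[:,:,::-1])
    c=get_calibration(n);print(n,c)
    for t in ["lid_handle","lid_tab","pot","pot_mouth","riser_front","lid_seat"]:
        print(t,[(np.round(d["at"],3).tolist(),round(d["p"],2)) for d in search_frame(t,n)[:3]])
print(get_calibration("wrist"))
E
```

```text
pics
{'time': 0.0, 'q': [-1.445, 0.528, 1.434, -0.0, 1.181, -0.178], 'joint_velocities': [0.001, 0.001, -0.0, 0.001, -0.003, 0.0], 'joint_torque': [0.0, -44.005, -17.659, 0.063, 0.058, -0.0], 'position': [0.187, -0.596, 0.244], 'tool_rot': [0.988, 0.151, 0.0, -0.001], 'ft_force': [0.428, -0.565, 0.538], 'moment': [0.056, 0.011, -0.027], 'grip_width': 0.087}
side {'fx': 463.7863061770064, 'fy': 463.7863061770064, 'cx': 323.51403124233985, 'cy': 237.12523255607806, 'R': array([[-0.97768766, -0.20924513, -0.01852884],
       [-0.14443102,  0.73364523, -0.6640063 ],
       [ 0.15253368, -0.64651462, -0.74749737]]), 't': array([0.56232887, 0.14139026, 1.13312664])}
lid_handle [([0.617, 0.16, 0.031], 0.96), ([0.342, -0.249, 0.029], 0.58)]
lid_tab [([0.617, 0.165, 0.024], 0.95), ([0.344, -0.255, 0.026], 0.87)]
pot [([0.585, -0.2, 0.01], 0.84)]
pot_mouth [([0.583, -0.198, 0.015], 0.7)]
riser_front [([0.719, 0.206, 0.086], 0.62), ([0.634, 0.459, 0.008], 0.22)]
lid_seat [([0.618, 0.163, 0.029], 0.72), ([0.496, 0.48, 0.093], 0.56)]
top {'fx': 445.7552175588197, 'fy': 445.7552175588197, 'cx': 32
[... 468 characters left out ...]
 [([0.747, -0.097, 0.104], 0.74), ([0.613, 0.158, 0.03], 0.7), ([0.577, -0.229, 0.016], 0.58)]
riser_front [([0.61, 0.162, 0.028], 0.66), ([0.716, 0.154, 0.087], 0.63)]
lid_seat [([0.343, -0.268, 0.028], 0.96), ([0.612, 0.16, 0.029], 0.81)]
{'fx': 345.12653858800314, 'fy': 345.12653858800314, 'cx': 321.9123080684552, 'cy': 244.66829252526804, 'T_tool_cam': array([[-6.07558519e-04, -9.56360653e-01, -2.92188180e-01,
         7.99718425e-02],
       [ 9.99998221e-01, -1.10286007e-03,  1.53043336e-03,
        -2.96253668e-04],
       [-1.78588893e-03, -2.92186730e-01,  9.56359621e-01,
        -1.40934804e-01],
       [ 0.00000000e+00,  0.00000000e+00,  0.00000000e+00,
         1.00000000e+00]])}
```

View pics/top0.png

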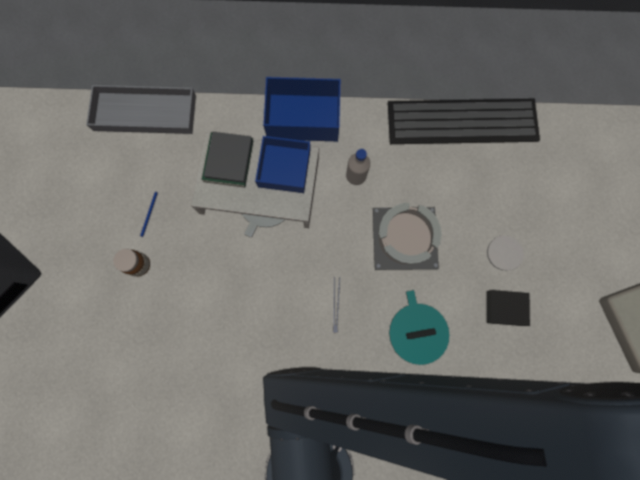

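View pics/side0.png

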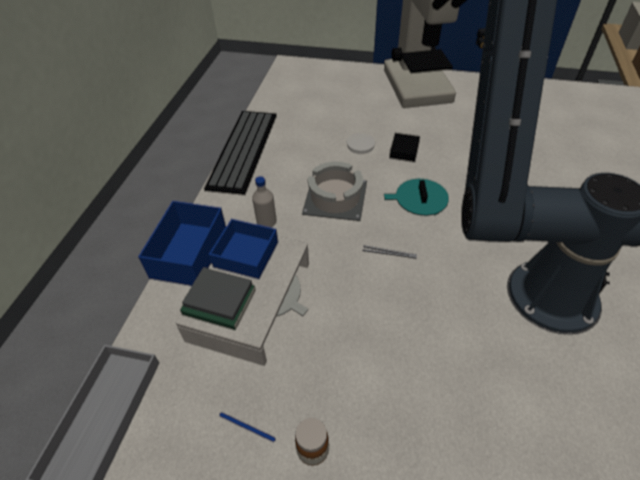

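Candidates: the turquoise look-alike at top (420,333) / side (425,195), not wanted; and the grey aluminium lid under the shelf, tab at top (251,231) / side (300,309). I choose the grey one. First I move to a close view.

```bash
cat > h.py <<'E'
from rig import *
import cv2,numpy as np
from scipy.spatial.transform import Rotation as Ro
def shot(n,f=None):
    o=get_obs();im=camera(n);c=get_calibration(n)
    K=np.array([[c["fx"],0,c["cx"]],[0,c["fy"],c["cy"]],[0,0,1]])
    if n=="wrist":
        T=np.eye(4);T[:3,:3]=Ro.from_quat(o["tool_rot"]).as_matrix();T[:3,3]=o["position"]
        E=np.linalg.inv(T@c["T_tool_cam"]);R,t=E[:3,:3],E[:3,3]
    else: R,t=c["R"],c["t"]
    if f: cv2.imwrite(f"pics/{f}.png",im[:,:,::-1]); np.savez(f"pics/{f}.npz",K=K,R=R,t=t)
    return im,(K,R,t)
def load(f): d=np.load(f"pics/{f}.npz");return d["K"],d["R"],d["t"]
def onz(cam,uv,z):
    K,R,t=cam;d=R.T@np.linalg.inv(K)@[uv[0],uv[1],1];o=-R.T@t
    return o+d*(z-o[2])/d[2]
def tri(c1,u1,c2,u2):
    P=[c[0]@np.c_[c[1],c[2]] for c in(c1,c2)]
    X=cv2.triangulatePoints(P[0],P[1],np.float64(u1).reshape(2,1),np.float64(u2).reshape(2,1)).ravel();return X[:3]/X[3]
def proj(cam,X): K,R,t=cam;p=K@(R@np.asarray(X,float)+t);return p[:2]/p[2]
def st():
    o=get_obs();r=Ro.from_quat(o["tool_rot"]).as_matrix()
    print("t",round(o["time"],2),"p",np.round(o["position"],4),"yaw",round(np.degrees(np.arctan2(r[1,0],r[0,0])),2),"F",np.round(o["ft_force"],1),"M",np.round(o["moment"],2),"w",round(o["grip_width"],4),"q",np.round(o["q"],2))
E
R='{"grip":0,"travel":[2.2,4.4,0],"twist":8.27}'
python3 -m jog '[{"grip":0,"travel":[2.2,4.4,0],"twist":8.27},{"grip":0,"travel":[2.2,4.4,0],"twist":8.27},{"grip":0,"travel":[2.2,4.4,0],"twist":8.27},{"grip":0,"travel":[2.2,4.4,0],"twist":8.27},{"grip":0,"travel":[2.2,4.4,0],"twist":8.27},{"grip":0,"travel":[2.2,4.4,0],"twist":8.27},{"grip":0,"travel":[2.2,4.4,0],"twist":8.27},{"grip":0,"travel":[2.2,4.4,0],"twist":8.27}]' && python3 -m jog '[{"grip":0,"travel":[2.2,4.4,0],"twist":8.27},{"grip":0,"travel":[2.2,4.4,0],"twist":8.27},{"grip":0,"travel":[2.2,4.4,0],"twist":8.27},{"grip":0,"travel":[2.2,4.4,0],"twist":8.27},{"grip":0,"travel":[2.2,4.4,0],"twist":8.27},{"grip":0,"travel":[2.2,4.4,0],"twist":8.27},{"grip":0,"travel":[2.2,4.4,0],"twist":8.27},{"grip":0,"travel":[2.2,4.4,0],"twist":8.27}]' && python3 -m jog '[{"grip":0,"travel":[2.2,4.4,0],"twist":8.27},{"grip":0,"travel":[0,0,0],"twist":0}]'
python3 -c "
from h import *
st();shot('wrist','w1')"
```

```text
time: 1.5
position: [0.3636, -0.2427, 0.2449]
tool_rot: [0.744, 0.668, 0.0, 0.001]
ft_force: [0.9, -0.2, -0.4]
grip_width: 0.0869
time: 2.3
position: [0.5397, 0.1098, 0.2448]
tool_rot: [0.258, 0.966, 0.0, 0.0]
ft_force: [0.9, -0.2, -0.7]
grip_width: 0.0868
time: 2.5
position: [0.5636, 0.1569, 0.2449]
tool_rot: [0.187, 0.982, 0.002, 0.002]
ft_force: [-0.6, 0.7, -0.3]
grip_width: 0.0869
t 2.5 p [0.5636 0.1569 0.2449] yaw 158.43 F [-0.6  0.7 -0.3] M [-0.01 -0.14  0.04] w 0.0869 q [ 0.08  0.47  1.54  0.    1.13 -1.12]
```

View pics/w1.png

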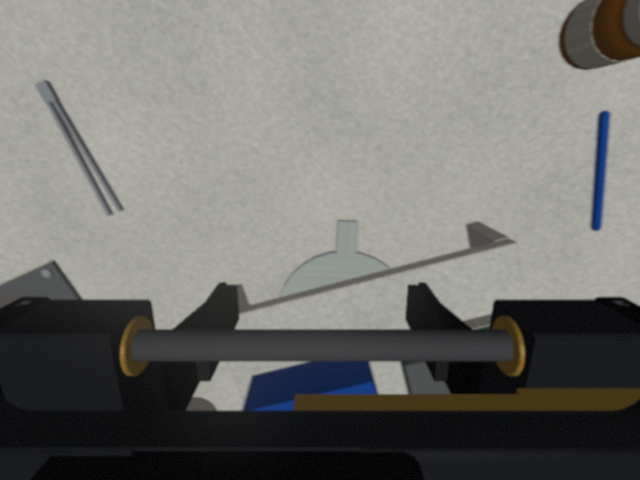

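The wrist view shows the grey tab: tip (346,221), joining the flange at about (346,250). The shelf's front edge runs from (240,311) to (515,241). The handle is hidden under the shelf.

```bash
python3 - <<'E'
from h import *
c=load('w1')
for uv,z in [((346,221),.028),((346,250),.028),((336,222),.028),((357,222),.028),((240,311),.068),((515,241),.068),((240,311),.085),((515,241),.085)]: print(uv,z,np.round(onz(c,uv,z),4))
i=cv2.imread('pics/w1.png')[190:330,230:530];cv2.imwrite('pics/w1c.png',cv2.resize(i,None,fx=2.6,fy=2.6,interpolation=cv2.INTER_CUBIC))
E
python3 -m jog '[{"grip":0,"travel":[-4,0,-2],"twist":0},{"grip":0,"travel":[-2,1,-3],"twist":0},{"grip":0,"travel":[0,0,0],"twist":0},{"grip":0,"travel":[0,0,0],"twist":0}]'
python3 -c "
from h import *
st();shot('wrist','w2')"
```

```text
(346, 221) 0.028 [0.5758 0.1797 0.028 ]
(346, 250) 0.028 [0.6061 0.1684 0.028 ]
(336, 222) 0.028 [0.5729 0.1694 0.028 ]
(357, 222) 0.028 [0.5811 0.1902 0.028 ]
(240, 311) 0.068 [0.6144 0.0467 0.068 ]
(515, 241) 0.068 [0.6443 0.3245 0.068 ]
(240, 311) 0.085 [0.6077 0.0542 0.085 ]
(515, 241) 0.085 [0.6359 0.3171 0.085 ]
time: 2.95
position: [0.5012, 0.1607, 0.1948]
tool_rot: [0.191, 0.982, -0.0, 0.0]
ft_force: [-0.3, 0.5, 0.3]
grip_width: 0.0868
t 2.95 p [0.5012 0.1607 0.1948] yaw 157.93 F [-0.3  0.5  0.3] M [ 0.13 -0.19 -0.03] w 0.0868 q [ 0.1   0.46  1.73 -0.    0.95 -1.09]
```

View pics/w2.png

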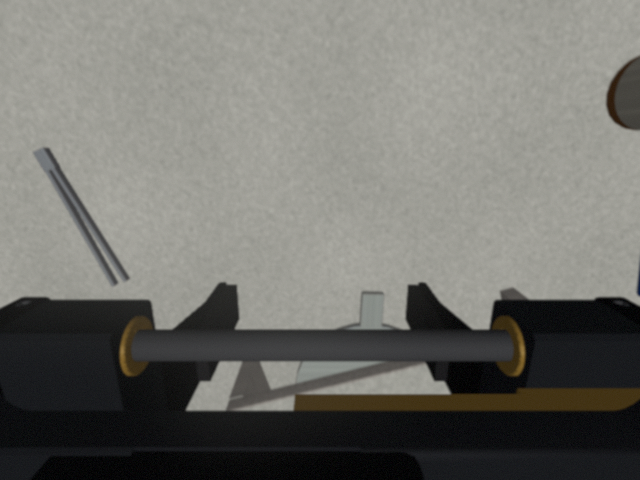

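Second view: tab tip at (372,292) and the shelf edge's left end near (228,411). I triangulate these.

Run:
```python
from h import *
a,b=load('w1'),load('w2')
im=[cv2.imread(f'pics/{n}.png') for n in('w1','w2')]
print('tip',tri(a,(346.5,220.5),b,(372,292)))
for uv in [(361,292),(383,292),(372,292),(371,325)]: print(uv,np.round(onz(b,uv,.028),4))
cv2.imwrite('pics/cc.png',np.vstack([cv2.resize(im[0][205:325,230:530],(750,300),interpolation=2),cv2.resize(im[1][280:400,210:510],(750,300),interpolation=2)]))
```

```text
tip [0.57496539 0.18130901 0.03026095]
(361, 292) [0.5721 0.1722 0.028 ]
(383, 292) [0.5801 0.192  0.028 ]
(372, 292) [0.5761 0.1821 0.028 ]
(371, 325) [0.6097 0.169  0.028 ]
```

View pics/cc.png

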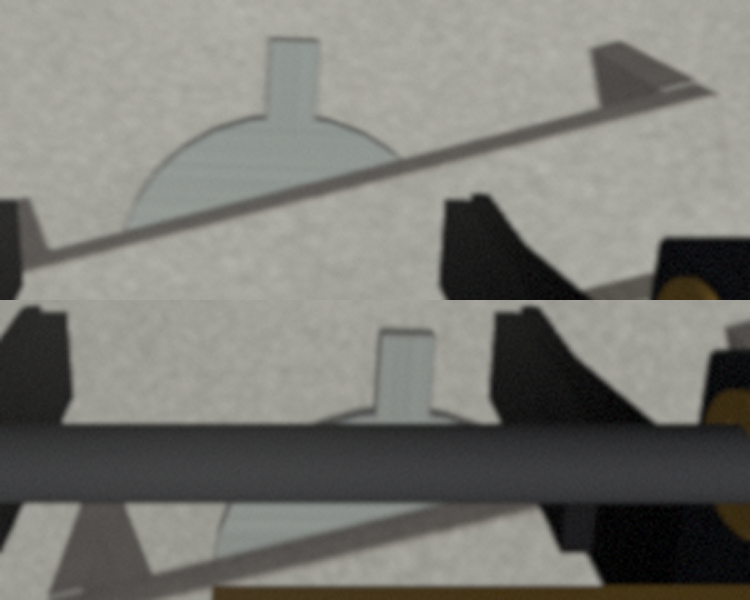

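```bash
python3 -m jog '[{"grip":0,"travel":[2.8,0.55,-3.15],"twist":1},{"grip":0,"travel":[2.8,0.55,-3.15],"twist":0},{"grip":0,"travel":[2.8,0.58,-3.15],"twist":0},{"grip":0,"travel":[0,0,-3],"twist":0},{"grip":0,"travel":[0,0,-3.0],"twist":0},{"grip":0,"travel":[0,0,0],"twist":0},{"grip":0,"travel":[0,0,0],"twist":0}]' 30
python3 -c "
from h import *
st();shot('wrist','w3')"
```

```text
time: 3.7
position: [0.5874, 0.1777, 0.0406]
tool_rot: [0.183, 0.983, 0.0, 0.001]
ft_force: [0.1, -0.3, 0.4]
grip_width: 0.0871
t 3.7 p [0.5874 0.1777 0.0406] yaw 158.92 F [ 0.1 -0.3  0.4] M [ 0.01 -0.14  0.  ] w 0.0871 q [ 0.11  0.79  1.6  -0.    0.75 -1.09]
```

View pics/w3.png

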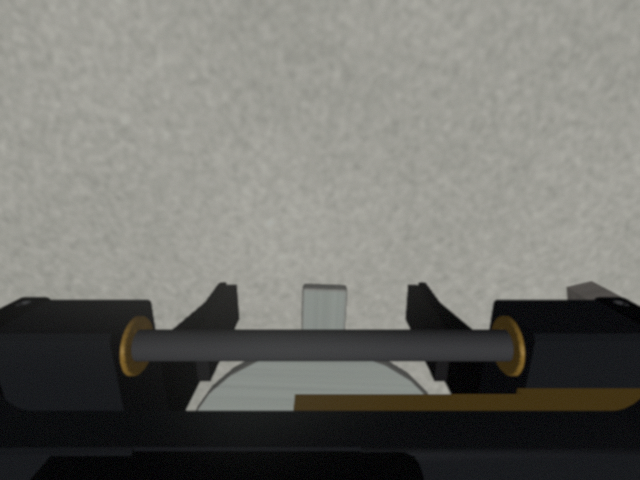

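```bash
python3 -m jog '[{"grip":255,"travel":[0,0,0],"twist":0},{"grip":255,"travel":[0,0,0],"twist":0},{"grip":255,"travel":[0,0,0],"twist":0},{"grip":255,"travel":[0,0,0],"twist":0},{"grip":255,"travel":[0,0,0],"twist":0},{"grip":255,"travel":[0,0,0],"twist":0},{"grip":255,"travel":[-0.5,0.2,0],"twist":0},{"grip":255,"travel":[-0.9,0.35,0],"twist":0}]' 35 ; python3 -c "
from h import *
st()"
```

```text
time: 4.55
position: [0.5711, 0.184, 0.0401]
tool_rot: [0.183, 0.983, 0.0, 0.0]
ft_force: [0.2, 0.2, 0.6]
grip_width: 0.031
t 4.55 p [0.5711 0.184  0.0401] yaw 158.96 F [0.2 0.2 0.6] M [ 0.07 -0.21 -0.03] w 0.031 q [ 0.13  0.78  1.63  0.    0.73 -1.08]
```

The fingers were still closing (31 mm), so I go back and close fully.

```bash
python3 -m jog '[{"grip":155,"travel":[1,-0.4,0],"twist":0},{"grip":155,"travel":[0.4,-0.15,0],"twist":0},{"grip":155,"travel":[0,0,0],"twist":0},{"grip":255,"travel":[0,0,0],"twist":0},{"grip":255,"travel":[0,0,0],"twist":0},{"grip":255,"travel":[0,0,0],"twist":0},{"grip":255,"travel":[0,0,0],"twist":0},{"grip":255,"travel":[0,0,0],"twist":0}]' 35 ; python3 -c "
from h import *
st()"
```

```text
time: 5.35
position: [0.5848, 0.1783, 0.04]
tool_rot: [0.182, 0.983, -0.0, -0.0]
ft_force: [-0.6, -2.1, -0.8]
grip_width: 0.0213
t 5.35 p [0.5848 0.1783 0.04  ] yaw 158.99 F [-0.6 -2.1 -0.8] M [-0.11 -0.13 -0.11] w 0.0213 q [ 0.11  0.79  1.6  -0.    0.75 -1.09]
```

Width is 21 mm: the tab is held. Now draw it out.

```bash
python3 -m jog '[{"grip":255,"travel":[-1,0.4,0],"twist":0},{"grip":255,"travel":[-2,0.8,0],"twist":0},{"grip":255,"travel":[-3,1.1,0],"twist":0},{"grip":255,"travel":[-3,1.1,0],"twist":0},{"grip":255,"travel":[-3,1.2,0],"twist":0},{"grip":255,"travel":[-3,1.2,0],"twist":0},{"grip":255,"travel":[-3,1.1,0],"twist":0},{"grip":255,"travel":[-2,0.8,0],"twist":0}]' 35 &&  python3 -m jog '[{"grip":255,"travel":[-1.6,0.6,0],"twist":0},{"grip":255,"travel":[-0.6,0.2,0],"twist":0},{"grip":255,"travel":[0,0,0],"twist":0},{"grip":255,"travel":[0,0,0],"twist":0}]' ; python3 -c "
from h import *
st();shot('top','t2')
for t in ['lid_handle','forceps','pot','dish']: print(t,[(np.round(d['at'],3).tolist(),round(d['p'],2)) for d in search_frame(t,'top')[:3]])"
```

```text
time: 6.15
position: [0.3816, 0.2558, 0.0402]
tool_rot: [0.182, 0.983, -0.001, -0.001]
ft_force: [0.8, -0.4, -1.5]
grip_width: 0.0216
time: 6.55
position: [0.3631, 0.2634, 0.04]
tool_rot: [0.182, 0.983, -0.0, -0.0]
ft_force: [-0.7, 0.0, -0.9]
grip_width: 0.0214
t 6.55 p [0.3631 0.2634 0.04  ] yaw 158.98 F [-0.7  0.  -0.9] M [ 0.13  0.07 -0.03] w 0.0214 q [ 0.38  0.69  2.02  0.    0.43 -0.83]
lid_handle [([0.341, -0.258, 0.029], 0.82), ([0.455, 0.223, 0.026], 0.78)]
forceps [([0.408, -0.053, 0.009], 0.5)]
pot [([0.586, -0.226, 0.014], 0.72)]
dish [([0.408, -0.054, 0.008], 0.65), ([0.554, -0.491, 0.018], 0.57), ([0.456, 0.223, 0.027], 0.25)]
```

View pics/t2.png

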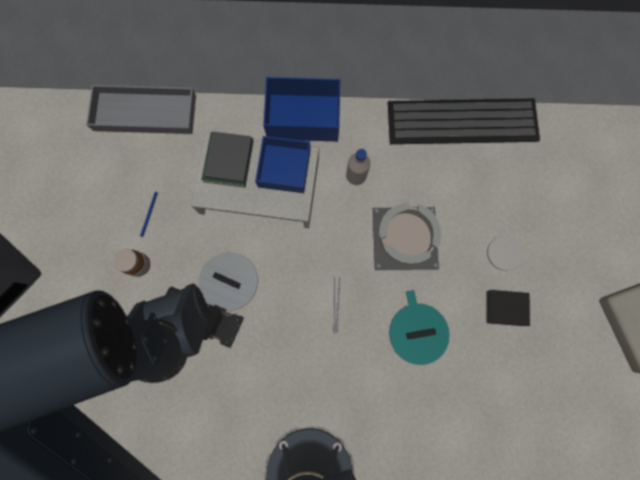

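The lid is out: centre (228,282), handle bar about (227,281), tab towards the gripper at (210,318), and nothing else has moved. I release it and lift while turning -90° for the handle, then look at the lid from above.

```bash
python3 -m jog '[{"grip":0,"travel":[0,0,0],"twist":0},{"grip":0,"travel":[0,0,0],"twist":0},{"grip":0,"travel":[0,0,0],"twist":0},{"grip":0,"travel":[0,0,0],"twist":0},{"grip":0,"travel":[0,0,3],"twist":0},{"grip":0,"travel":[0,0,5],"twist":0},{"grip":0,"travel":[0,0,5],"twist":0},{"grip":0,"travel":[1,-1,4],"twist":-8}]' && python3 -m jog '[{"grip":0,"travel":[1,-1,2],"twist":-8.2},{"grip":0,"travel":[1,-1,0],"twist":-8.2},{"grip":0,"travel":[1,-1,0],"twist":-8.2},{"grip":0,"travel":[1,-1,0],"twist":-8.2},{"grip":0,"travel":[1,-1,0],"twist":-8.2},{"grip":0,"travel":[1,-1,0],"twist":-8.2},{"grip":0,"travel":[1,-1,0],"twist":-8.2},{"grip":0,"travel":[0,0,0],"twist":-8.2}]' && python3 -m jog '[{"grip":0,"travel":[0,0,0],"twist":-8.2},{"grip":0,"travel":[0,0,0],"twist":-8.2},{"grip":0,"travel":[0,0,0],"twist":0},{"grip":0,"travel":[0,0,0],"twist":0}]'; python3 -c "
from h import *
st();shot('wrist','w4')"
```

```text
time: 7.6
position: [0.372, 0.2538, 0.2125]
tool_rot: [0.251, 0.968, 0.0, 0.0]
ft_force: [0.6, 0.2, 0.2]
grip_width: 0.0777
time: 8.4
position: [0.4444, 0.1824, 0.2301]
tool_rot: [0.737, 0.675, 0.0, 0.001]
ft_force: [0.3, -0.4, -0.3]
grip_width: 0.0871
time: 8.8
position: [0.4428, 0.1834, 0.23]
tool_rot: [0.823, 0.568, -0.0, -0.0]
ft_force: [0.2, -0.3, -0.6]
grip_width: 0.0874
t 8.8 p [0.4428 0.1834 0.23  ] yaw 69.17 F [ 0.2 -0.3 -0.6] M [-0.01 -0.03  0.07] w 0.0874 q [ 0.16  0.35  1.81 -0.    0.98  0.52]
```

View pics/w4.png

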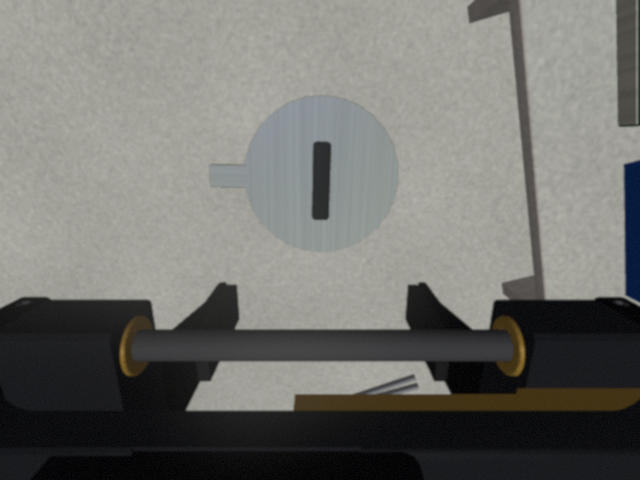

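From above: handle bar ends at (322,142) and (320,219), lid disc centre (322,173), tab to the left at (228,175), so the jaws are aligned to within about 1.5°. Next, the notches in the pot's collar.

```bash
python3 -m jog '[{"grip":0,"travel":[1.27,-4.43,0.4],"twist":0},{"grip":0,"travel":[1.27,-4.43,0.4],"twist":0},{"grip":0,"travel":[1.27,-4.43,0.4],"twist":0},{"grip":0,"travel":[1.27,-4.43,0.4],"twist":0},{"grip":0,"travel":[1.27,-4.43,0.4],"twist":0},{"grip":0,"travel":[1.27,-4.43,0.4],"twist":0},{"grip":0,"travel":[1.27,-4.43,0.4],"twist":0},{"grip":0,"travel":[1.27,-4.43,0.4],"twist":0}]' && python3 -m jog '[{"grip":0,"travel":[1.27,-4.43,0.4],"twist":0},{"grip":0,"travel":[1.27,-4.43,0.4],"twist":0},{"grip":0,"travel":[0,0,0],"twist":0},{"grip":0,"travel":[0,0,0],"twist":0},{"grip":0,"travel":[0,0,0],"twist":0}]'; python3 -c "
from h import *
st();shot('wrist','w5')
c=load('w4')
for z in(.05,.058,.062): print([np.round(onz(c,u,z),4) for u in((322,142),(320,219),(321,180))])
print(np.round(onz(c,(322,173),.028),4),np.round(onz(c,(209,175),.028),4))"
```

```text
time: 9.65
position: [0.5447, -0.1728, 0.2622]
tool_rot: [0.824, 0.567, 0.0, -0.0]
ft_force: [0.2, 0.5, 0.2]
grip_width: 0.0868
time: 10.15
position: [0.5693, -0.2583, 0.2695]
tool_rot: [0.824, 0.567, -0.0, -0.001]
ft_force: [0.6, 0.3, -0.0]
grip_width: 0.087
t 10.15 p [ 0.5693 -0.2583  0.2695] yaw 69.07 F [ 0.6  0.3 -0. ] M [-0.05 -0.13 -0.03] w 0.087 q [-0.6   0.5   1.4   0.    1.24 -0.24]
[array([0.4701, 0.256 , 0.05  ]), array([0.4434, 0.1911, 0.05  ]), array([0.4573, 0.225 , 0.05  ])]
[array([0.4701, 0.2561, 0.058 ]), array([0.444 , 0.1928, 0.058 ]), array([0.4577, 0.2259, 0.058 ])]
[array([0.4702, 0.2561, 0.062 ]), array([0.4444, 0.1936, 0.062 ]), array([0.4578, 0.2263, 0.062 ])]
[0.4597 0.2287 0.028 ] [0.3557 0.2663 0.028 ]
```

View pics/w5.png

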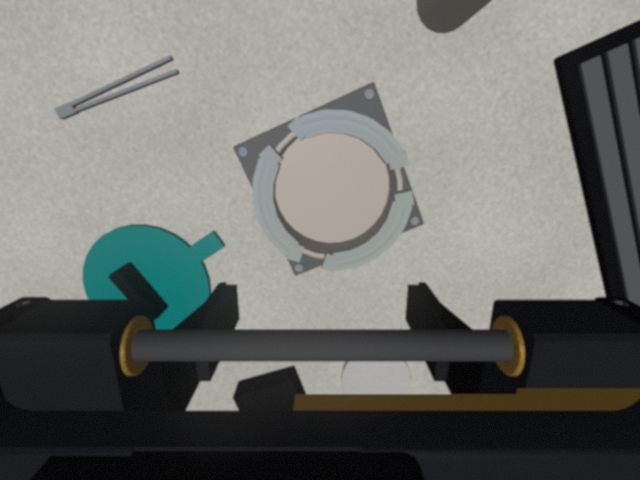

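Notches show at about (284,143), (402,179) and (312,257). I rectify this view onto the collar's plane to measure it.

Run:
```python
from h import *
c=load('w5');im=cv2.imread('pics/w5.png')
C=np.array([.585,-.225]);s=3000 # px/m ; rect: u=300+(X-Cx)*s, v=300-(Y-Cy)*s
sq=[(-.1,-.1),(.1,-.1),(.1,.1),(-.1,.1)]
src=np.float32([proj(c,[C[0]+a,C[1]+b,.075]) for a,b in sq]);dst=np.float32([(300+a*s,300-b*s) for a,b in sq])
r=cv2.warpPerspective(im,cv2.getPerspectiveTransform(src,dst),(600,600),flags=cv2.INTER_CUBIC)
for n,rr in(('out',.078),('in',.058)):
    h=cv2.HoughCircles(cv2.cvtColor(r,6),cv2.HOUGH_GRADIENT_ALT,1.5,5,param1=80,param2=.3,minRadius=int(rr*s-12),maxRadius=int(rr*s+12))
    if h is not None: print(n,[(np.round([C[0]+(x-300)/s,C[1]-(y-300)/s,q/s],4)) for x,y,q in h[0][:4]])
cv2.imwrite('pics/rect.png',r)
t=load('top') if 0 else None
```

```text
(no output)
```

View pics/rect.png

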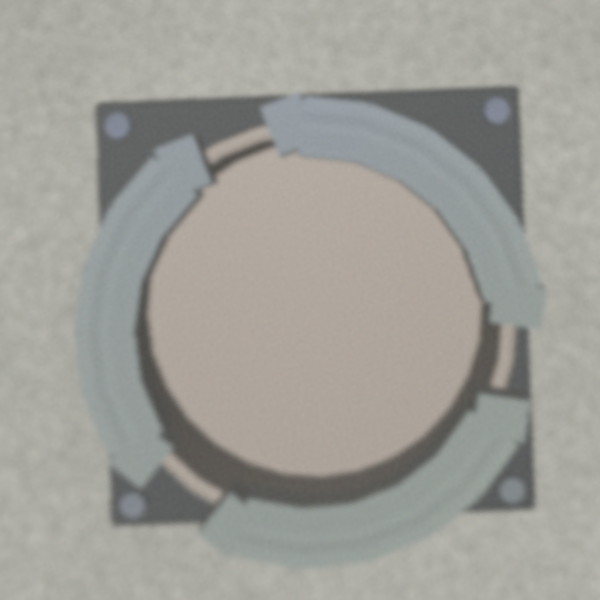

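Collar: centre at rectified pixel (312,331), i.e. world (0.589,-0.235). The outer radius of 78.5 mm in the plane z=0.075 confirms the height. Notch directions are about -8°, 112° and 232°. The lid's tab is at about 159°, so the lid must turn about -47° (final yaw about 22°). Now back to the handle.

```bash
python3 -m jog '[{"grip":0,"travel":[-1.02,4.4,0],"twist":-1},{"grip":0,"travel":[-1.02,4.4,0],"twist":0},{"grip":0,"travel":[-1.02,4.4,-1],"twist":0},{"grip":0,"travel":[-1.02,4.4,-1],"twist":0},{"grip":0,"travel":[-1.02,4.4,-1],"twist":0},{"grip":0,"travel":[-1.02,4.4,-1],"twist":0},{"grip":0,"travel":[-1.02,4.4,-1.4],"twist":0},{"grip":0,"travel":[-1.02,4.4,-1.4],"twist":0}]' && python3 -m jog '[{"grip":0,"travel":[-1.02,4.4,-1.4],"twist":0},{"grip":0,"travel":[-1.02,4.4,-1.4],"twist":0},{"grip":0,"travel":[-0.98,4.43,-1.4],"twist":0},{"grip":0,"travel":[0,0,0],"twist":0},{"grip":0,"travel":[0,0,0],"twist":0}]'; python3 -c "
from h import *
st();shot('wrist','w6');shot('top','t3')
c=load('t3')
print(proj(c,[.4575,.226,.058]))"
```

```text
time: 11.0
position: [0.4868, 0.0952, 0.2022]
tool_rot: [0.828, 0.56, 0.0, 0.0]
ft_force: [0.1, 0.7, -0.6]
grip_width: 0.0871
time: 11.5
position: [0.4565, 0.2264, 0.16]
tool_rot: [0.828, 0.561, -0.001, -0.0]
ft_force: [0.2, 0.2, -0.6]
grip_width: 0.0868
t 11.5 p [0.4565 0.2264 0.16  ] yaw 68.3 F [ 0.2  0.2 -0.6] M [-0.03 -0.06  0.02] w 0.0868 q [ 0.24  0.5   1.8  -0.    0.84  0.62]
[223.89412834 279.77240636]
```

```bash
python3 -m jog '[{"grip":0,"travel":[0.1,0,-4],"twist":0},{"grip":0,"travel":[0,0,-4],"twist":0},{"grip":0,"travel":[0,0,-2],"twist":0},{"grip":0,"travel":[0,0,-0.5],"twist":0},{"grip":255,"travel":[0,0,0],"twist":0},{"grip":255,"travel":[0,0,0],"twist":0},{"grip":255,"travel":[0,0,0],"twist":0},{"grip":255,"travel":[0,0,0],"twist":0}]' 40 && python3 -m jog '[{"grip":255,"travel":[0,0,0],"twist":0},{"grip":255,"travel":[0,0,0],"twist":0},{"grip":255,"travel":[0,0,0],"twist":0},{"grip":255,"travel":[0,0,0],"twist":0},{"grip":255,"travel":[0,0,0],"twist":0},{"grip":255,"travel":[0,0,0],"twist":0},{"grip":255,"travel":[0,0,0],"twist":0}]'; python3 -c "
from h import *
st()"
```

```text
time: 12.4
position: [0.46, 0.2249, 0.0562]
tool_rot: [0.829, 0.559, 0.001, 0.0]
ft_force: [-0.4, 0.4, 0.3]
grip_width: 0.063
time: 13.1
position: [0.4586, 0.2248, 0.0549]
tool_rot: [0.829, 0.559, -0.001, -0.0]
ft_force: [-1.7, 0.6, 0.8]
grip_width: 0.0154
t 13.1 p [0.4586 0.2248 0.0549] yaw 67.99 F [-1.7  0.6  0.8] M [ 0.03  0.12 -0.03] w 0.0154 q [0.24 0.69 1.86 0.   0.59 0.62]
```

```bash
python3 -m jog '[{"grip":255,"travel":[0,0,2],"twist":0},{"grip":255,"travel":[0,0,4],"twist":0},{"grip":255,"travel":[0,0,5],"twist":0},{"grip":255,"travel":[0,0,4],"twist":0},{"grip":255,"travel":[0.6,-2.3,0],"twist":-2.6},{"grip":255,"travel":[1.2,-4.1,0],"twist":-2.6},{"grip":255,"travel":[1.3,-4.6,0],"twist":-2.6},{"grip":255,"travel":[1.3,-4.6,0],"twist":-2.6}]' && python3 -m jog '[{"grip":255,"travel":[1.3,-4.6,0],"twist":-2.6},{"grip":255,"travel":[1.3,-4.6,0],"twist":-2.6},{"grip":255,"travel":[1.3,-4.6,0],"twist":-2.6},{"grip":255,"travel":[1.3,-4.6,0],"twist":-2.6},{"grip":255,"travel":[1.3,-4.6,0],"twist":-2.6},{"grip":255,"travel":[1.3,-4.6,0],"twist":-2.6},{"grip":255,"travel":[1.2,-4.1,0],"twist":0},{"grip":255,"travel":[0.9,-2.2,0],"twist":0}]' && python3 -m jog '[{"grip":255,"travel":[0,0,0],"twist":0},{"grip":255,"travel":[0,0,0],"twist":0},{"grip":255,"travel":[0,0,0],"twist":0}]'; python3 -c "
from h import *
st();im,c=shot('side','s2')
cv2.imwrite('pics/s2c.png',cv2.resize(im[100:250,250:450,::-1],(800,600),interpolation=2))"
```

```text
time: 13.9
position: [0.5027, 0.0675, 0.2046]
tool_rot: [0.876, 0.482, -0.0, -0.0]
ft_force: [0.9, 1.2, -4.1]
grip_width: 0.0156
time: 14.7
position: [0.6021, -0.2744, 0.2038]
tool_rot: [0.934, 0.357, -0.0, 0.001]
ft_force: [0.3, 1.0, -3.0]
grip_width: 0.0157
time: 15.0
position: [0.6011, -0.2687, 0.2039]
tool_rot: [0.933, 0.359, -0.001, -0.002]
ft_force: [-0.5, 0.0, -3.2]
grip_width: 0.016
t 15.0 p [ 0.6011 -0.2687  0.2039] yaw 42.04 F [-0.5  0.  -3.2] M [ 0.02  0.02 -0.02] w 0.016 q [-0.59  0.62  1.38  0.    1.15  0.25]
```

View pics/s2c.png

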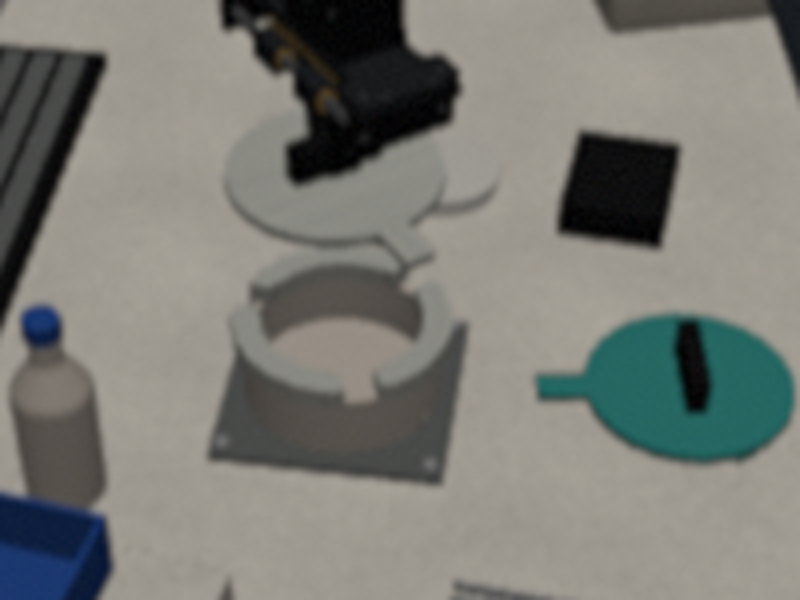

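The lid hangs level over the pot, a little too far out (-y), because my sums overshot. I correct it and lower to just above the mouth.

```bash
python3 -m jog '[{"grip":255,"travel":[-1.2,3.35,-2],"twist":0},{"grip":255,"travel":[0,0,-3],"twist":0},{"grip":255,"travel":[0,0,-1.6],"twist":0},{"grip":255,"travel":[0,0,0],"twist":0},{"grip":255,"travel":[0,0,0],"twist":0},{"grip":255,"travel":[0,0,0],"twist":0}]'
python3 - <<'E'
from h import *
st();i1,c1=shot('side');i2,c2=shot('top')
# overlays: expected lid flange outline if axis at pot centre vs picture
o=get_obs();z=o['position'][2]-.055+.028
a=np.radians(np.arange(0,360,4))
out=[]
for im,c in((i1,c1),(i2,c2)):
    im=im[:,:,::-1].copy();p0=proj(c,[.589,-.235,.09]).astype(int)
    cr=cv2.resize(im[p0[1]-50:p0[1]+50,p0[0]-66:p0[0]+66],None,fx=4,fy=4,interpolation=2)
    for cx,cy,zz,r,col in((.589,-.235,.075,.078,(0,0,255)),(*o['position'][:2],z,.076,(0,255,0))):
        for t in a:
            u=(proj(c,[cx+r*np.cos(t),cy+r*np.sin(t),zz])-p0+[66,50])*4+1.5
            cv2.circle(cr,tuple(int(v) for v in u),1,col,-1)
    out.append(cr)
cv2.imwrite('pics/ov.png',cv2.resize(np.vstack(out),None,fx=.75,fy=.75))
E
```

```text
time: 15.65
position: [0.5912, -0.237, 0.1405]
tool_rot: [0.934, 0.359, 0.001, 0.001]
ft_force: [-0.1, -0.4, -3.6]
grip_width: 0.016
t 15.65 p [ 0.5912 -0.237   0.1405] yaw 42.02 F [-0.1 -0.4 -3.6] M [-0.03 -0.03  0.02] w 0.016 q [-0.56  0.67  1.49  0.    0.98  0.28]
```

View pics/ov.png

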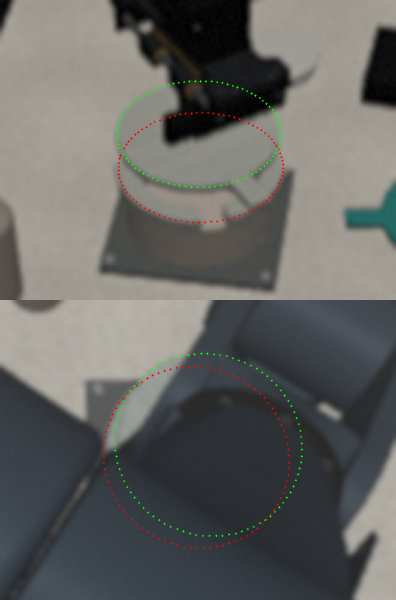

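The overlaid outlines fit both lid (green) and collar (red) to about a pixel. Now lower gently into the mouth.

```bash
python3 -m jog '[{"grip":255,"travel":[-0.15,0.15,-0.6],"twist":0},{"grip":255,"travel":[0,0,-0.6],"twist":0},{"grip":255,"travel":[0,0,-0.3],"twist":0},{"grip":255,"travel":[0,0,0],"twist":0},{"grip":255,"travel":[0,0,0],"twist":0}]';python3 -c "
from h import *
st()"; python3 -m jog '[{"grip":255,"travel":[0,0,-0.3],"twist":0},{"grip":255,"travel":[0,0,-0.2],"twist":0},{"grip":255,"travel":[0,0,0],"twist":0},{"grip":255,"travel":[0,0,0],"twist":0}]';python3 -c "
from h import *
st()"
```

```text
time: 16.25
position: [0.5886, -0.2353, 0.1238]
tool_rot: [0.934, 0.358, -0.0, -0.0]
ft_force: [0.3, 0.0, -3.4]
grip_width: 0.0154
t 16.25 p [ 0.5886 -0.2353  0.1238] yaw 41.99 F [ 0.3  0.  -3.4] M [-0.04 -0.07 -0.01] w 0.0154 q [-0.56  0.69  1.51 -0.    0.95  0.28]
time: 16.65
position: [0.589, -0.2354, 0.12]
tool_rot: [0.934, 0.358, 0.0, 0.0]
ft_force: [-0.9, 0.1, 4.1]
grip_width: 0.0156
t 16.65 p [ 0.589  -0.2354  0.12  ] yaw 42.0 F [-0.9  0.1  4.1] M [0.17 0.32 0.02] w 0.0156 q [-0.56  0.69  1.51 -0.    0.94  0.28]
```

The lid rests on its keys at z=0.120, as expected. Now turn it on the rim under a light load.

```bash
python3 -m jog '[{"grip":255,"travel":[0,0,0],"twist":-4},{"grip":255,"travel":[0,0,0],"twist":-4},{"grip":255,"travel":[0,0,0],"twist":-4},{"grip":255,"travel":[0,0,0],"twist":-2},{"grip":255,"travel":[0,0,0],"twist":0}]';python3 -c "
from h import *
st()"; python3 -m jog '[{"grip":255,"travel":[0,0,0],"twist":-2},{"grip":255,"travel":[0,0,0],"twist":-2},{"grip":255,"travel":[0,0,0],"twist":-2},{"grip":255,"travel":[0,0,0],"twist":0},{"grip":255,"travel":[0,0,0],"twist":0}]';python3 -c "
from h import *
st()"
```

```text
time: 17.15
position: [0.5896, -0.2358, 0.1199]
tool_rot: [0.97, 0.242, 0.001, 0.001]
ft_force: [-0.1, -0.7, 2.5]
grip_width: 0.0157
t 17.15 p [ 0.5896 -0.2358  0.1199] yaw 28.01 F [-0.1 -0.7  2.5] M [ 0.06  0.15 -0.06] w 0.0157 q [-0.56  0.69  1.51 -0.    0.94  0.53]
time: 17.65
position: [0.5883, -0.235, 0.1183]
tool_rot: [0.982, 0.191, -0.0, -0.0]
ft_force: [0.2, 0.5, -3.9]
grip_width: 0.0159
t 17.65 p [ 0.5883 -0.235   0.1183] yaw 22.06 F [ 0.2  0.5 -3.9] M [-0.02  0.01  0.  ] w 0.0159 q [-0.56  0.69  1.51  0.    0.94  0.63]
```

The load vanished at yaw 22, so the keys are over the notches. Lower gently.

```bash
python3 -m jog '[{"grip":255,"travel":[0,0,-0.2],"twist":0},{"grip":255,"travel":[0,0,-0.2],"twist":0},{"grip":255,"travel":[0,0,0],"twist":0}]';python3 -c "
from h import *
st()"; python3 -m jog '[{"grip":255,"travel":[0,0,-0.2],"twist":0},{"grip":255,"travel":[0,0,-0.2],"twist":0},{"grip":255,"travel":[0,0,-0.1],"twist":0},{"grip":255,"travel":[0,0,0],"twist":0},{"grip":255,"travel":[0,0,0],"twist":0}]';python3 -c "
from h import *
st()"
```

```text
time: 17.95
position: [0.5884, -0.2351, 0.1145]
tool_rot: [0.982, 0.191, -0.0, -0.0]
ft_force: [0.5, -1.0, -3.9]
grip_width: 0.0159
t 17.95 p [ 0.5884 -0.2351  0.1145] yaw 22.01 F [ 0.5 -1.  -3.9] M [-0.01 -0.01  0.02] w 0.0159 q [-0.56  0.7   1.51  0.    0.93  0.63]
time: 18.45
position: [0.5886, -0.2353, 0.11]
tool_rot: [0.982, 0.191, -0.0, -0.0]
ft_force: [-0.2, 0.3, -3.1]
grip_width: 0.0157
t 18.45 p [ 0.5886 -0.2353  0.11  ] yaw 22.0 F [-0.2  0.3 -3.1] M [0.04 0.03 0.04] w 0.0157 q [-0.56  0.71  1.52  0.    0.92  0.63]
```

```bash
python3 -m jog '[{"grip":255,"travel":[0,0,-0.1],"twist":0},{"grip":255,"travel":[0,0,0],"twist":0},{"grip":255,"travel":[0,0,0],"twist":0}]';python3 -c "
from h import *
st()"; python3 -m jog '[{"grip":0,"travel":[0,0,0],"twist":0},{"grip":0,"travel":[0,0,0],"twist":0},{"grip":0,"travel":[0,0,0],"twist":0},{"grip":0,"travel":[0,0,0],"twist":0},{"grip":0,"travel":[0,0,0],"twist":0},{"grip":0,"travel":[0,0,3],"twist":0},{"grip":0,"travel":[0,0,5],"twist":0},{"grip":0,"travel":[0,0,5],"twist":0}]' && python3 -m jog '[{"grip":0,"travel":[-3,-3,1],"twist":0},{"grip":0,"travel":[-3,-3,0],"twist":0},{"grip":0,"travel":[0,0,0],"twist":0},{"grip":0,"travel":[0,0,0],"twist":0},{"grip":0,"travel":[0,0,0],"twist":0}]'
python3 - <<'E'
from h import *
st();w,_=shot('wrist','w7');i,c=shot('side','s3');shot('top','t4')
p=proj(c,[.589,-.235,.09]).astype(int)
cr=cv2.resize(i[p[1]-50:p[1]+50,p[0]-66:p[0]+67,::-1],(532,400),interpolation=2)
for z,col in((.083,(0,255,0)),(.093,(0,0,255))):
  for t in np.radians(np.arange(0,360,6)):
    u=(proj(c,[.589+.076*np.cos(t),-.235+.076*np.sin(t),z])-p+[66,50])*4+1.5
    cv2.circle(cr,tuple(int(v) for v in u),1,col,-1)
ww=cv2.resize(w[:300,160:559,::-1],(532,400))
cv2.imwrite('pics/fin.png',cv2.resize(np.vstack([cr,ww]),None,fx=.75,fy=.75))
E
```

```text
time: 18.75
position: [0.5887, -0.2352, 0.11]
tool_rot: [0.982, 0.191, 0.0, 0.0]
ft_force: [-3.1, 1.0, 6.1]
grip_width: 0.0156
t 18.75 p [ 0.5887 -0.2352  0.11  ] yaw 22.0 F [-3.1  1.   6.1] M [0.27 0.52 0.03] w 0.0156 q [-0.56  0.71  1.52 -0.    0.92  0.63]
time: 19.55
position: [0.5881, -0.2349, 0.2394]
tool_rot: [0.982, 0.191, -0.001, -0.001]
ft_force: [1.7, 0.1, 0.5]
grip_width: 0.0719
time: 20.05
position: [0.529, -0.2947, 0.2487]
tool_rot: [0.982, 0.191, 0.0, -0.0]
ft_force: [0.3, 1.0, -0.4]
grip_width: 0.087
t 20.05 p [ 0.529  -0.2947  0.2487] yaw 22.01 F [ 0.3  1.  -0.4] M [-0.   -0.   -0.02] w 0.087 q [-0.69  0.5   1.48  0.    1.17  0.49]
```

The viewing limit is reached, so the last checks are numeric: the flange height and angle, and whether anything else moved.

Run:
```python
from h import *
for f in('s3','w7'):
    c=load(f);g=cv2.GaussianBlur(cv2.cvtColor(cv2.imread(f'pics/{f}.png'),6),(3,3),0)
    m=cv2.magnitude(cv2.Sobel(g,5,1,0),cv2.Sobel(g,5,0,1))
    best=[]
    for z in np.arange(.075,.1,.002):
        b=max(((np.mean([m[min(max(int(round(v)),0),479),min(max(int(round(u)),0),639)] for u,v in (proj(c,[.589+dx+.076*np.cos(t),-.235+dy+.076*np.sin(t),z]) for t in np.radians(np.arange(0,360,6)))]),dx,dy) for dx in np.arange(-.004,.005,.002) for dy in np.arange(-.004,.005,.002)))
        best.append((round(float(b[0]),1),round(z,3),round(b[1],3),round(b[2],3)))
    print(f,sorted(best)[::-1][:4])
a,b=[cv2.cvtColor(cv2.imread(f'pics/{n}.png'),6).astype(int) for n in('top0','t4')]
a2,b2=[cv2.cvtColor(cv2.imread(f'pics/{n}.png'),6).astype(int) for n in('side0','s3')]
for A,B in((a,b),(a2,b2)):
    n,_,s,_=cv2.connectedComponentsWithStats((abs(A-B)>30).astype('uint8'));print([x.tolist() for x in s[1:] if x[4]>12])
for t in ['lid_handle','lid_tab']: print(t,[(np.round(d['at'],3).tolist(),round(d['p'],2)) for d in search_frame(t,'wrist')[:3]])
```

```text
s3 [(57.2, np.float64(0.081), np.float64(0.0), np.float64(-0.004)), (57.0, np.float64(0.089), np.float64(-0.002), np.float64(0.004)), (57.0, np.float64(0.087), np.float64(-0.002), np.float64(0.004)), (57.0, np.float64(0.083), np.float64(0.0), np.float64(-0.002))]
w7 [(63.8, np.float64(0.085), np.float64(0.0), np.float64(-0.002)), (59.5, np.float64(0.087), np.float64(0.0), np.float64(-0.002)), (56.0, np.float64(0.083), np.float64(0.0), np.float64(-0.002)), (50.4, np.float64(0.089), np.float64(0.0), np.float64(0.0))]
[[0, 86, 640, 394, 200364], [96, 94, 95, 33, 2813], [498, 242, 14, 12, 82], [609, 287, 31, 78, 1285], [504, 292, 9, 6, 31], [315, 371, 25, 7, 113], [321, 379, 9, 2, 14], [410, 433, 5, 10, 14], [391, 463, 54, 17, 353], [305, 472, 22, 8, 63]]
[[336, 0, 41, 52, 1656], [403, 0, 33, 24, 531], [446, 0, 13, 22, 162], [526, 0, 5, 25, 39], [535, 5, 6, 24, 66], [531, 22, 5, 10, 31], [523, 26, 5, 23, 41], [538, 27, 12, 10, 82], [535, 39, 3, 6, 15], [539, 40, 6, 34, 100], [372, 50, 9, 8, 28], [521, 51, 10, 6, 49], [520, 59, 3, 9, 16], [341, 60, 47, 76, 2177], [457, 70, 23, 72, 913], [527, 77, 45, 111, 3287], [509, 118, 13, 8, 75], [461, 146, 28, 96, 1507], [324, 166, 32, 19, 338], [313, 169, 13, 16, 118], [615, 171, 25, 14, 172], [571, 187, 9, 12, 67], [559, 191, 11, 33, 237], [575, 194, 6, 7, 23], [339, 196, 8, 8, 36], [592, 211, 13, 14, 53], [622, 223, 18, 25, 261], [579, 236, 14, 8, 56], [488, 240, 60, 70, 2111], [561, 244, 15, 14, 67], [579, 257, 18, 6, 41], [296, 291, 5, 10, 20], [277, 307, 31, 10, 89], [531, 308, 5, 4, 16]]
lid_handle [([0.591, -0.236, 0.079], 0.84), ([0.343, -0.273, 0.029], 0.73)]
lid_tab [([0.591, -0.23, 0.082], 0.96), ([0.414, -0.057, 0.007], 0.44)]
```

```bash
python3 -c "
from rig import *
print(hand_in())"
```

```text
the job is handed in; nothing more can be done
None
```

The lid is seated on the pot, and I handed the job in at about 20 s of robot time. I drew the grey lid out by its tab and set it flat on the bench about 9 cm in front of the shelf. I let go, took it again by its handle and placed it on the rim. I then turned it about 20° under light load until its keys met the notches, lowered it 10 mm, let go and moved the arm clear.

**Seating:**
- The lid met the rim at TCP z=0.120. After turning it met firm contact again at z=0.110, exactly 10 mm lower.
- The rim fit in the wrist image puts the flange top at 0.083–0.085 m; fully home is 0.083 m. The side view fit was too flat to tell home from 10 mm high.

**Other objects:** The before/after side images differ only at the arm, the pot and the shelf front where the lid had lain.

**Failed or disagreed:**
- My first close on the tab was too short, so the fingers slid off before gripping. I went back and closed again.
- The same comparison in the top camera could not be used, as most of the picture differed.
- The final photo could not be viewed because the picture limit was reached, so the end state was checked by numbers only.

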